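Function-test the bench emergency stop and reset it

ROBOT

A 6-joint arm with a two-finger parallel gripper is mounted at the origin on a cart in front of the work surface, level with it; the furniture and walls round the work are solid. World frame = base frame: x ahead of the robot, y to its left, z up, the work surface at z = 0. Lengths are in m, angles in rad, forces in N, time in s.
With the tool pointing down it reaches from about 0.3 to 0.75 m from the base axis. Payload 8.5 kg.
Tool frame: the origin (TCP) lies midway between the tips of the shut fingers; the grasp point (between the pads) lies tcp_to_grasp behind it (tcp_to_grasp is the distance from the TCP to the grasp point, in m); z points along the fingers, y is the line along which they close (so a half turn about z gives the same grasp; the last joint's range is limited). The gripper opens to 88 mm and grips with 3 to 60 N. Pads are 18 mm wide; open, the fingers measure 123 mm over their backs; the gripper's body (75 mm by 187 mm) begins 45 mm behind the grasp point.
Start: joints at [-1.414, 0.381, 1.297, -0, 1.464, -0.215], TCP at [0.2, -0.512, 0.208] pointing down, gripper open.
Joint ranges: [-3.11, 3.11], [-0.89, 2.33], [0.22, 2.48], [-1.42, 4.56], [0.17, 2.85], [-2.88, 2.88]. Speed limits (rad/s): [2.39, 2.39, 3.14, 3.14, 3.14, 3.14].

INTERFACE

Orientations are given as a unit quaternion [x, y, z, w].
In Python, from cell import sense, read_camera, get_calibration, job_done, tcp_to_grasp gives the robot as it stands. The module is installed in compiled form; this text tells all that it offers.
- The arm moves only by the tool play_rows, never from a script. Its argument "moves" is a list of rows, each a list of 5 numbers: the opening in per cent of the stroke, from 0 (shut) to 100 (fully open), then the shift along the world's x, y, z in mm, then the turn about the world's z in rad. A call has 1 to 20 rows; each row shifts and turns the commanded pose from where the row before left it; what a row does not reach is not made up. A row lasts 1/8 s, in which the tool goes at most 62.5 mm and 10.7 degrees, less where a joint would pass 70% of its speed; a pose out of reach is approached as far as the arm can. A call is refused whole if a number of a shift passes 62.5 or a number of a turn 0.188, either way. A call with a gripper value outside its range is refused whole. The fingers move at their own pace and stop on an object; the grip force is fixed at half the most. Time passes only in rows, so rows that do not move let the fingers close. It gives the time, the measured TCP pose, the force, the opening and the grip force at its end, in the units of the state.
- sense(): the state, without advancing time (a new reading comes with each control period).
- read_camera(name): name is "side" or "top"; returns the picture (420x560x3 uint8, red, green, blue); there is no depth.
- get_calibration(name): a dict with "camera_matrix" (3x3 intrinsics, pixels), "k1" (the pictures are not rectified: a ray, as slopes to the right and down, at radius r is drawn at 1 + k1 r^2 times it, then the intrinsics apply), "rvec" (rotation vector, rad) and "tvec" (3), from world to camera coordinates, as OpenCV has them. Camera axes: x right, y down, z forward; pixel columns grow to the right and rows downward; lengths in m; the calibration is good to about 2 mm. A picture is of the moment at which its call begins. get_calibration takes no time and is no camera call.
- job_done(): hands the job in; it is judged then, once.
The state is a dict: "clock": time; "joint_positions": joint angles; "dq": joint speeds; "joint_efforts": joint torques, N m; "position": TCP position; "tool_rot": TCP orientation; "force": force on the tool from outside, world axes, zero at the start; "wrist_torque": the same for the moment, N m; "finger_gap": opening from 0.0 (shut) to 1.0 (fully open); "grasp_force": force on a finger pad.
Only numpy, scipy, OpenCV 4.12 (cv2) and the standard library are available. Lean on these libraries where they do the work, as an engineer would, in place of code of your own. Each camera call takes 0.05 s, during which the arm holds its last target. There are 200 camera calls.

TASK

Test the bench's emergency stop: push the red mushroom button on the yellow box straight down until it latches, and let go of it so that it is seen to stay down by itself. Then unlatch it by twisting it clockwise (seen from above), with the fingertips pushing sideways against one of its two wings and never gripping or pinching it, until it springs back up. Last, press the blue reset button on the grey box fully in and let it come back; leave the other things on the bench where they are.

Things in the scene. Friction and masses are not known exactly. Their poses are not given: they have to be found in the camera images.
- stop_box: Yellow stop station fixed to the worktop, 100 x 100 mm and 50 mm high, with a black foot. Origin: centre of its underside; z up. A black collar, 40 mm across and 6 mm high, stands on its top round the button's stem.
- stop_top (a point): Centre of the top of the red mushroom head, on its axis; 88 mm above the worktop when up, about 80.5 mm latched. The head is round, 48 mm across, 20 mm high and slightly domed, with two opposite wings and two white arrows that show the clockwise turn. This frame turns with the head: x points along wing a, z up.
- stop_wing_a (a point): Centre of wing a: 35 mm from the head's axis along its +x, 8 mm above its underside. Each wing reaches out to 44 mm from the axis, is 12 mm wide, 16 mm high, top 4 mm below the dome's top; free gap below it to the yellow box: 18 mm up, about 10 mm latched. To turn clockwise, push wing a on its +y flank (6 mm from this point) towards the head's -y.
- stop_wing_b (a point): Centre of wing b, the same on the opposite side: 35 mm from the axis along the head's -x, 8 mm above its underside. To turn clockwise, push it on its -y flank (6 mm from this point) towards the head's +y.
- stop_half_a: The +y half of the red head (in the frame of point stop_top), with the +y flanks of both wings; turns with the head. Origin on the axis at the head's underside. Touching both halves while twisting counts as gripping.
- stop_half_b: The -y half of the red head, with the -y flanks of both wings.
- stop_press (a joint): How far the button is pushed down, m: 0 up, about 0.0075 when latched, 0.010 at the bottom stop. It latches with a snap once pushed past 0.008; push it nearly to the bottom. The spring and catch resist with 3 N at first and up to about 10 N.
- stop_twist (a joint): How far the head is turned clockwise seen from above, rad: 0 at rest, 1.0 at its stop. A light spring (under 0.1 N m) turns it back to 0 when let go. When latched, turning past about 0.5 frees the catch and the button springs up by itself.
- reset_box: Grey reset station fixed to the worktop, 70 x 70 mm and 50 mm high, with a round blue push button in a low steel ring (44 mm across, 4 mm high) on its top. Origin: centre of its underside. It may stand left or right of the stop station.
- reset_top (a point): Centre of the top of the blue button (34 mm across), 64 mm above the worktop when out.
- reset_press (a joint): How far the blue button is pushed in, m: 0 out, 0.005 at its stop; a spring of 1.5 N rising to 4.5 N pushes it back out.
- tape_roll: Roll of cream masking tape lying flat, 72 mm across, 20 mm high; loose, to be left alone. Origin: centre of its underside.
- petri_dish: Clear petri dish, 64 mm across, 15 mm high; loose, to be left alone. Origin: centre of its underside.
- slide_box: Ochre slide box, 89 x 150 x 35 mm; loose, to be left alone. Origin: centre of its underside.
- tube_left: Red-capped sample tube lying down, 88 mm long; loose, to be left alone. Origin: centre of its underside.
- pen_blue: Blue pen, 142 mm long; loose, to be left alone. Origin: centre of its underside.
- calculator: Dark pocket calculator, 128 x 78 x 16 mm; loose, to be left alone. Origin: centre of its underside.
- reagent_4: Small white-labelled reagent bottle with a dark cap, 38 mm across, 93 mm high; loose, to be left alone. Origin: centre of its underside.
Mind the look-alikes: they are no part of the job. There is more than one size of the stop_box; the job needs the larger.

How it is judged:
By the outcome, as a careful person would: the job done as asked, in the order asked, and still so for the second after the job is handed in, with the robot touching nothing.
It also fails if it takes over 51 s, if anything falls off the work surface, if the arm or the gripper's body presses on something with over 40 N, if the wrist force passes 120 N, or if a joint passes its speed limit or range.

## Working session

There is one attempt and no reset: what is moved stays moved. The work goes in short steps, Python scripts to look and compute and a tool call to move; the robot and the scene stay as the last step left them, time stands still between calls to the robot, and variables do not carry over. Pictures are saved under pics/ and viewed, at most 10 in all, crops included, and the job is handed in when it is done.

Besides the shell and the picture viewer there is one more tool, called after "Call:" by a JSON object that holds its "op" and its "data", one argument or row to a line. play_rows: Moves the arm, as the interface text tells. Its arguments: {"type":"object","properties":{"moves":{"type":"array"}},"required":["moves"]}

```bash
mkdir -p pics; cat > h.py <<'E'
import numpy as np, cv2
from cell import *
def ray(name,uv,z):
    c=get_calibration(name);K=np.array(c["camera_matrix"]);R=cv2.Rodrigues(np.array(c["rvec"],float))[0];t=np.array(c["tvec"],float).ravel()
    p=cv2.undistortPoints(np.array(uv,float).reshape(-1,1,2),K,np.array([c["k1"],0,0,0,0],float)).reshape(-1,2)
    d=np.c_[p,np.ones(len(p))]@R; o=-R.T@t
    return o+d*((z-o[2])/d[:,2])[:,None]
def snap(name,f):
    im=read_camera(name); cv2.imwrite("pics/"+f,im[:,:,::-1]); return im
E
python3 - <<'E'
from h import *
snap("top","t0.png");snap("side","s0.png")
s=sense();print(s["position"],s["tool_rot"],s["force"],s["clock"],tcp_to_grasp)
for n in("top","side"):print(get_calibration(n))
E
```

```text
[ 0.19975227 -0.51215937  0.20791898] [ 9.82771326e-01  1.84824607e-01  1.07769201e-05 -6.20345090e-04] [0.31130574 0.79455552 0.01487602] 0.1 0.0187
{'camera_matrix': array([[492.93884418,   0.        , 276.13066678],
       [  0.        , 492.93884418, 210.88926133],
       [  0.        ,   0.        ,   1.        ]]), 'k1': 0.059946844576633886, 'rvec': array([ 2.12987846, -2.15303348,  0.16960379]), 'tvec': array([0.28126918, 0.57688931, 1.19326852])}
{'camera_matrix': array([[501.19107045,   0.        , 281.46886834],
       [  0.        , 501.19107045, 203.87668671],
       [  0.        ,   0.        ,   1.        ]]), 'k1': -0.05846300404540828, 'rvec': array([ 0.73245907, -2.49315947,  1.29040566]), 'tvec': array([0.63375865, 0.1183907 , 1.28908156])}
```

View pics/t0.png

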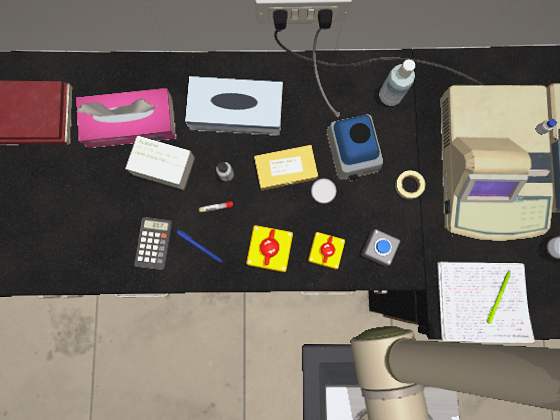

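View pics/s0.png

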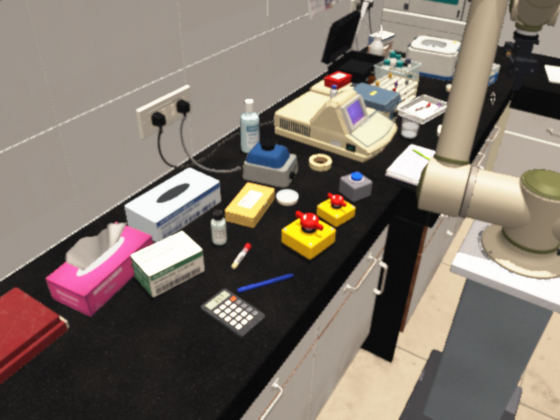

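The top view shows the large stop station at (269,247), the small look-alike at (327,250) and the reset station at (382,246). Next I'll measure them and zoom in on the head.

```bash
python3 - <<'E'
from h import *
im=cv2.imread("pics/t0.png");sd=cv2.imread("pics/s0.png")
h=cv2.cvtColor(im,cv2.COLOR_BGR2HSV)
def comp(h,m,x0,x1,y0,y1):
    mm=np.zeros_like(m);mm[y0:y1,x0:x1]=m[y0:y1,x0:x1]
    n,l,s,c=cv2.connectedComponentsWithStats(mm);i=1+s[1:,4].argmax();return c[i],s[i],(l==i).astype(np.uint8)
red=cv2.inRange(h,(0,130,80),(10,255,255))|cv2.inRange(h,(170,130,80),(180,255,255))
yel=cv2.inRange(h,(22,120,120),(38,255,255))
blu=cv2.inRange(h,(95,120,80),(125,255,255))
c,s,m=comp(h,red,240,300,220,280);print("head",c,s,ray("top",c,.084))
mu=cv2.moments(m,True);a=.5*np.arctan2(2*mu['mu11'],mu['mu20']-mu['mu02'])
p=ray("top",[c-20*np.array([np.cos(a),np.sin(a)]),c+20*np.array([np.cos(a),np.sin(a)])],.08);d=p[1]-p[0];print("wing dir world",np.degrees(np.arctan2(d[1],d[0])))
c,s,_=comp(h,yel,240,300,220,280);print("ybox",c,s,ray("top",c,.05))
c,s,_=comp(h,blu,360,405,225,270);print("reset",c,s,ray("top",c,.064))
c,s,_=comp(h,red,305,350,225,270);print("small",c,ray("top",c,.07))
hs=cv2.cvtColor(sd,cv2.COLOR_BGR2HSV)
rs=cv2.inRange(hs,(0,130,60),(10,255,255))|cv2.inRange(hs,(170,130,60),(180,255,255))
c,s,_=comp(hs,rs,285,335,200,260);print("side head",c,s,ray("side",c,.078))
bs=cv2.inRange(hs,(100,120,80),(125,255,255))
c,s,_=comp(hs,bs,342,372,165,200);print("side reset",c,s,ray("side",c,.062))
A=cv2.resize(im[215:285,235:415],None,fx=4.4,fy=4.4,interpolation=cv2.INTER_CUBIC)
B=cv2.resize(sd[160:260,270:390],None,fx=2.9,fy=2.9,interpolation=cv2.INTER_CUBIC)
o=np.zeros((600,800,3),np.uint8);o[:A.shape[0],:A.shape[1]]=A[:,:800];o[308:308+B.shape[0],:B.shape[1]]=B
cv2.imwrite("pics/z0.png",o)
E
```

```text
head [269.11726384 247.10749186] [260 230  19  35 307] [[0.48584902 0.29295481 0.084     ]]
wing dir world -12.971095648721471
ybox [269.47483766 248.4724026 ] [ 246  225   47   47 1232] [[0.48527898 0.29250099 0.05      ]]
reset [382.98591549 246.12676056] [377 240  13  13 142] [[0.48713983 0.01553008 0.064     ]]
small [327.32919255 249.16770186] [[0.48053247 0.15181651 0.07      ]]
side head [308.2674772 219.9118541] [295 210  28  20 329] [[0.48733027 0.2928013  0.078     ]]
side reset [356.30232558 175.3372093 ] [351 171  12  10  86] [[0.48641706 0.01192562 0.062     ]]
```

View pics/z0.png

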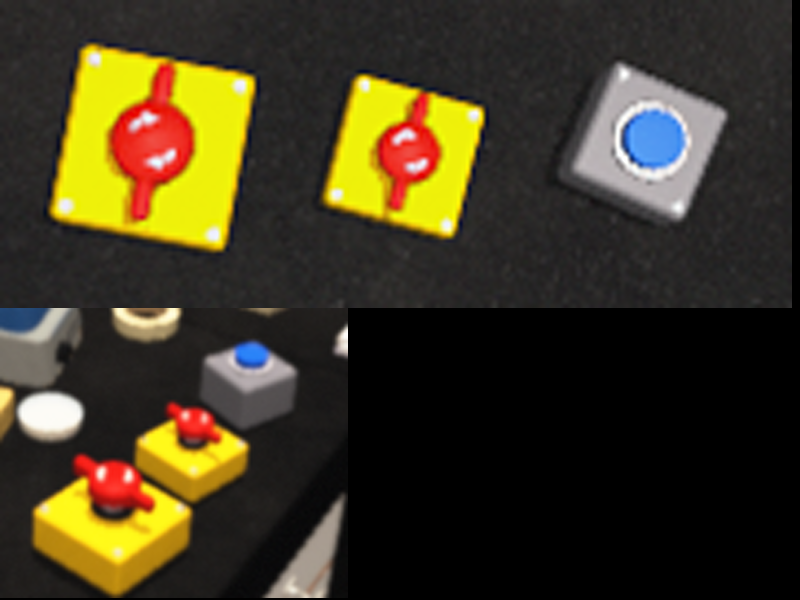

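The close-up shows the wings along the world direction of about -13°. Stop axis is at about (0.486, 0.293), reset at about (0.487, 0.014). Moving above the stop button, fingers shut.

Call:
{"op": "play_rows", "data": {
  "moves": [
    [0, 28, 40, 0, 0.141],
    [0, 28, 40, 0, 0.141],
    [0, 28, 40, 0, 0.141],
    [0, 28, 40, 0, 0.141],
    [0, 28, 40, 0, 0.141],
    [0, 28, 40, 0, 0.141],
    [0, 28, 40, 0, 0.141],
    [0, 28, 40, 0, 0.141],
    [0, 28, 40, 0, 0.141],
    [0, 4, 49.5, 0, 0.141],
    [0, 4, 49.5, 0, 0.141],
    [0, 4, 49.5, 0, 0.141],
    [0, 4, 49.5, 0, 0.141],
    [0, 4, 49.5, 0, 0.141],
    [0, 4, 49.5, 0, 0.141],
    [0, 4, 49.5, 0, 0.141],
    [0, 4, 49.5, 0, 0.141],
    [0, 4, 49.5, 0, 0.141],
    [0, 0, 0, 0, 0],
    [0, 0, 0, 0, 0]
  ]
}}

```text
clock: 2.6
position: [0.4876, 0.2927, 0.2081]
tool_rot: [0.116, 0.993, -0.0, -0.0]
force: [-0.0, -0.0, -0.1]
finger_gap: 0.007
grasp_force: 0.0
```

Call:
{"op": "play_rows", "data": {
  "moves": [
    [0, -1, 0, -40, 0],
    [0, 0, 0, -40, 0],
    [0, 0, 0, -30, 0],
    [0, 0, 0, 0, 0],
    [0, 0, 0, 0, 0]
  ]
}}

```text
clock: 3.22
position: [0.4876, 0.2927, 0.0999]
tool_rot: [0.116, 0.993, 0.0, 0.001]
force: [0.9, 0.2, 0.4]
finger_gap: 0.005
grasp_force: 0.0
```

```bash
python3 - <<'E'
from h import *
a=snap("top","t1.png");b=snap("side","s1.png")
A=cv2.resize(a[190:300,210:330],None,fx=3.3,fy=3.3,interpolation=cv2.INTER_CUBIC)
B=cv2.resize(b[150:260,250:370],None,fx=3.3,fy=3.3,interpolation=cv2.INTER_CUBIC)
cv2.imwrite("pics/z1.png",np.hstack([A,B])[:,:,::-1])
E
```

```text
(no output)
```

View pics/z1.png

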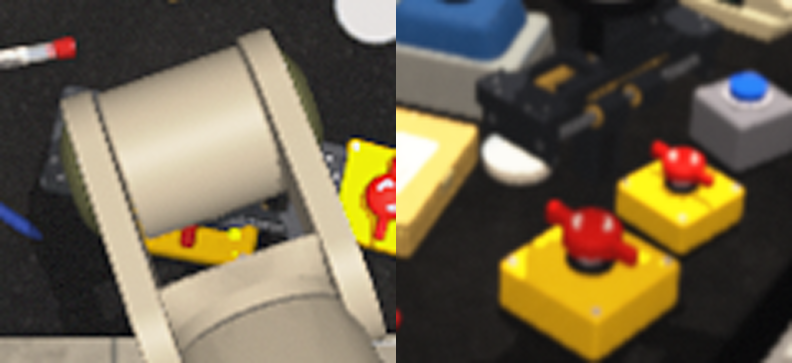

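The gripper body is at upper centre-right and its dark fingers are hard to see against the black bench. I'll project the TCP into this view to check.

```bash
python3 - <<'E'
from h import *
b=cv2.imread("pics/s1.png");c=get_calibration("side")
P=np.array([[.4876,.2927,.0999],[.4876,.2927,.165]])
uv=cv2.projectPoints(P,np.array(c["rvec"]),np.array(c["tvec"]),np.array(c["camera_matrix"]),np.array([c["k1"],0,0,0,0.]))[0].reshape(-1,2);print(uv)
B=np.clip(b[130:240,250:370].astype(float)*3+20,0,255).astype(np.uint8)
B=cv2.resize(B,None,fx=5,fy=5,interpolation=cv2.INTER_CUBIC)
for p in uv: cv2.circle(B,tuple(int(v) for v in (p-[250,130])*5),4,(0,255,0),-1)
cv2.imwrite("pics/z2.png",B)
E
```

```text
[[308.61943149 212.79566692]
 [309.93442254 190.92394688]]
```

View pics/z2.png

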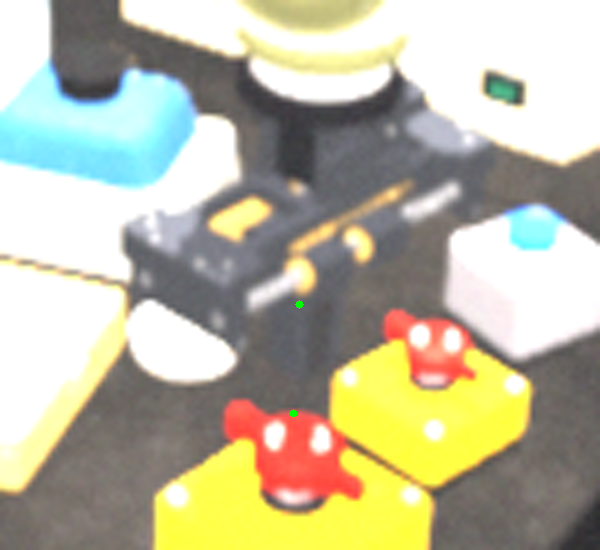

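Call:
{"op": "play_rows", "data": {
  "moves": [
    [0, -1, 0, -8, 0],
    [0, 0, 0, -2, 0],
    [0, 0, 0, -2, 0],
    [0, 0, 0, -2, 0],
    [0, 0, 0, 0, 0]
  ]
}}

```text
clock: 3.95
position: [0.4857, 0.2931, 0.0843]
tool_rot: [0.116, 0.993, -0.0, -0.0]
force: [-0.3, -0.7, -0.2]
finger_gap: 0.002
grasp_force: 0.0
```

```bash
python3 - <<'E'
from h import *
b=snap("side","s2.png")[:,:,::-1]
B=np.clip(b[150:240,260:350].astype(float)*4+20,0,255).astype(np.uint8)
cv2.imwrite("pics/z3.png",cv2.resize(B,None,fx=6.5,fy=6.5,interpolation=cv2.INTER_CUBIC))
E
```

```text
(no output)
```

View pics/z3.png

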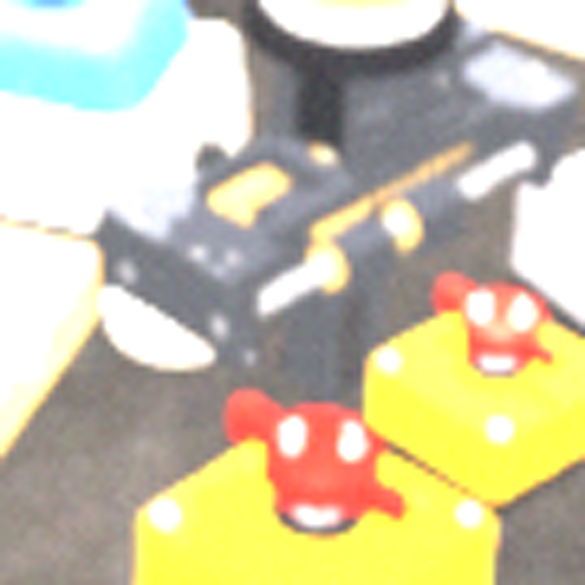

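The fingertips now appear just above the head, with no force felt yet. I'll go on down gently.

Call:
{"op": "play_rows", "data": {
  "moves": [
    [0, 0, 0, -2, 0],
    [0, 0, 0, 0, 0],
    [0, 0, 0, 0, 0]
  ]
}}

```text
clock: 4.38
position: [0.4858, 0.2931, 0.0825]
tool_rot: [0.116, 0.993, 0.0, 0.0]
force: [0.2, 0.1, 0.0]
finger_gap: 0.008
grasp_force: 0.0
```

Call:
{"op": "play_rows", "data": {
  "moves": [
    [0, 0, 0, -2, 0],
    [0, 0, 0, 0, 0],
    [0, 0, 0, 0, 0]
  ]
}}

```text
clock: 4.75
position: [0.4858, 0.2931, 0.0805]
tool_rot: [0.116, 0.993, 0.0, 0.0]
force: [-0.5, 0.0, 0.5]
finger_gap: 0.004
grasp_force: 0.0
```

Call:
{"op": "play_rows", "data": {
  "moves": [
    [0, 0, 0, -2, 0],
    [0, 0, 0, 0, 0],
    [0, 0, 0, 0, 0]
  ]
}}

```text
clock: 5.12
position: [0.4858, 0.2931, 0.0785]
tool_rot: [0.116, 0.993, -0.0, 0.0]
force: [-0.5, -0.1, -0.5]
finger_gap: 0.005
grasp_force: 0.0
```

```bash
python3 - <<'E'
from h import *
snap("side","s3.png")
s0=cv2.imread("pics/s0.png").astype(int)
for f in("s1","s3"):
    d=np.abs(cv2.imread(f"pics/{f}.png").astype(int)-s0).sum(2)
    print(f);print("    ",list(range(298,324,2)))
    for r in range(194,226,1):print(r,d[r,298:324:2])
print(ray("side",[310,205],.1)); 
c=get_calibration("side");R=cv2.Rodrigues(c["rvec"])[0];print("cam",-R.T@c["tvec"])
E
```

```text
s1
     [298, 300, 302, 304, 306, 308, 310, 312, 314, 316, 318, 320, 322]
194 [275   3   3   5   9  10   7  11  18  13   3   9   3]
195 [356   1   3   5   9   6   5   9  16  12   4   4   2]
196 [369   5   1   3   8   9   6  11  18   8   6   2   0]
197 [310   4   0   5   7   7   6  12  17   9   3   3   3]
198 [198   1   1   7   4   6   8  11  18   6   1   3   1]
199 [103   5   4   4   6   5   8  10  11   6   4   4   4]
200 [55  5  2  4  6  6  7 11 10  7  4  7  1]
201 [26  1  1  5  5  6  3  8 12  3  1  4  6]
202 [4 5 0 5 6 6 4 4 4 4 3 3 6]
203 [ 3  1  2  5  6  6  7 10  2  2  6  4  4]
204 [2 4 3 5 3 5 5 8 5 3 6 6 2]
205 [2 1 5 4 0 2 5 3 1 2 7 4 1]
206 [4 3 1 2 1 1 2 2 1 3 5 2 2]
207 [2 1 2 4 1 3 4 2 3 4 3 4 4]
208 [4 2 1 2 2 0 2 1 2 3 6 5 2]
209 [ 2  4  2  0  8  1  1  5  0  3  5 12  6]
210 [ 1  5  4  0  4  6  0  7  2  1  6  7 10]
211 [12 34  6  5  4  5  3  4  3  5  3  6  7]
212 [29 84 40 13 32 45 36 19  3  4  3  3  6]
213 [45 85 85 61 86 90 88 64 31  4  5  4  5]
214 [ 57  72  93 144 128  88  91 100  98  17   4  10   6]
215 [ 24  63  90 185 162  84  79  96 160  64   3   8   8]
216 [  8  
[... 1641 characters left out ...]
 100  99  17   7   5   8]
215 [ 24  62  88 186 160  81  81  96 157  58   3   9   5]
216 [  7  45  90 191 157  79  77  98 197 101  17   7   6]
217 [  0  45  89 185 133  76  72 109 185 109  50   4   6]
218 [  7  44  82 184 113  79  78 127 177 106  66   1   7]
219 [  4  32  74 136  95  81  89 115 167  94  82  31   2]
220 [  3  27  70  88  85  91  94  96 113  76  99 105  31]
221 [  2  17  63  77  87 102 106  92  74  66  95 131 103]
222 [  5   8  44  71  83 106 108  94  74  72  78  90 127]
223 [ 7  3 22 51 67 81 82 81 62 72 67 77 97]
224 [ 3  7  5 22 38 52 49 55 36 60 62 67 93]
225 [33  4  4  6 18 26 29 21 15 30 62 64 78]
[[0.50100721 0.26221205 0.1       ]]
cam [0.02504915 1.17453883 0.83500223]
```

Head has not moved, and the tips look about 15–20 mm higher than reported. I'll feel further down.

Call:
{"op": "play_rows", "data": {
  "moves": [
    [0, 0, 0, -2, 0],
    [0, 0, 0, -1, 0],
    [0, 0, 0, 0, 0]
  ]
}}

```text
clock: 5.55
position: [0.4858, 0.2931, 0.0753]
tool_rot: [0.116, 0.993, -0.0, -0.0]
force: [-0.2, -1.0, 0.7]
finger_gap: 0.007
grasp_force: 0.0
```

Call:
{"op": "play_rows", "data": {
  "moves": [
    [0, 0, 0, -2, 0],
    [0, 0, 0, -1, 0],
    [0, 0, 0, 0, 0]
  ]
}}

```text
clock: 5.92
position: [0.4857, 0.2931, 0.0723]
tool_rot: [0.116, 0.993, -0.0, -0.0]
force: [-0.3, 0.5, 0.4]
finger_gap: 0.003
grasp_force: 0.0
```

```bash
python3 - <<'E'
from h import *
snap("top","t4.png");snap("side","s4.png")
a=cv2.imread("pics/s3.png").astype(int);b=cv2.imread("pics/s4.png").astype(int)
print("red s3/s4 r-g");
for r in range(208,219):print(r,(a[r,296:322:2,2]-a[r,296:322:2,1]),(b[r,296:322:2,2]-b[r,296:322:2,1]))
A=cv2.imread("pics/t4.png")[190:300,210:330];B=cv2.imread("pics/s4.png")[150:260,250:370]
f=lambda I:np.clip(cv2.resize(I,None,fx=3.3,fy=3.3,interpolation=cv2.INTER_CUBIC).astype(float)*2.5+15,0,255).astype(np.uint8)
cv2.imwrite("pics/z4.png",np.hstack([f(A),f(B)]))
E
```

```text
red s3/s4 r-g
208 [ 1  3  1  1  0  0 -1 -1  1  0 15 51 43] [-1  0  2  1  0  0  0 -1  0  2  7 50 44]
209 [ 3  6  1  2  0  0 -1  0  1  1 21 49 53] [ 1  3  1  1 -1 -1  0  0 -1  1 11 47 53]
210 [42 57 14  2  1 -1 -1 -1  1  0 23 49 51] [26 44 13  2 -1  0  0 -1  1  1 16 47 50]
211 [109 138  61   6   2   1   3   1   1   1  25  50  49] [ 83 122  60   6   1   0   0   0   0   1  22  48  50]
212 [143 174 124  37   8  29  43  26  16   3  25  50  48] [129 165 121  37   9  22   4  -1   1   2  25  50  48]
213 [144 175 163 101  55  91 116  86  65  31  27  48  47] [141 173 162 100  55  80  33   3  23  30  25  48  49]
214 [129 164 175 150 102 124 156 139 126  85  34  46  49] [131 164 175 151 102 120  95  33  75  86  34  46  48]
215 [119 148 169 161  87 118 168 165 147  99  71  39  47] [120 148 168 162  87 117 146  95 122 100  71  39  48]
216 [104 133 153 156  60 120 172 172 151  72 124  33  41] [104 133 152 157  60 120 167 148 144  73 123  34  41]
217 [ 70 108 137 158  55 136 174 174 147  52 147  56  27] [ 71 109 139 159  55 136 175 172 147  52 147  57  26]
218 [ 30  68 117 166  81 150 178 179 133  52 153  89  11] [ 31  66 116 167  81 150 177 178 133  52 151  88  11]
```

View pics/z4.png

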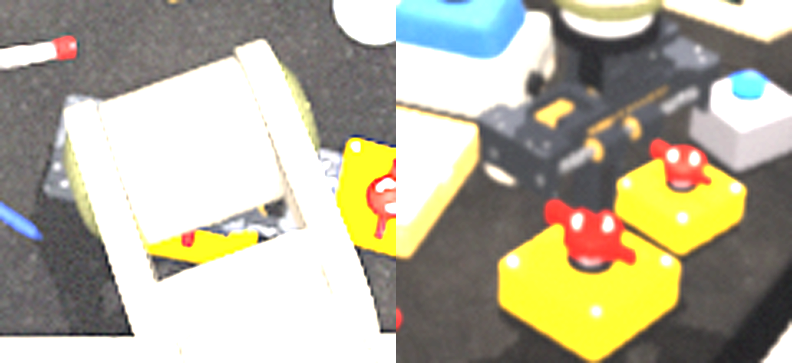

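```bash
python3 - <<'E'
from h import *
for z in(.072,.08,.085,.088,.092,.096,.1):print(z,(ray("side",[310,215.5],z)[0]-[.4857,.2931,z])*1000)
s=sense();print(s["position"],s["joint_positions"])
E
```

```text
0.072 [ 1.07945346e+01 -2.57765496e+01 -1.52655666e-13]
0.08 [ 5.85147823e+00 -1.62644896e+01 -1.52655666e-13]
0.085 [ 2.76206796e+00 -1.03194520e+01 -4.16333634e-14]
0.088 [ 9.08421805e-01 -6.75242952e+00  8.32667268e-14]
0.092 [-1.56310641e+00 -1.99639950e+00  8.32667268e-14]
0.096 [-4.03463462e+00  2.75963052e+00  8.32667268e-14]
0.1 [-6.50616283e+00  7.51566054e+00 -2.77555756e-14]
[0.48581325 0.29310658 0.07246331] [ 3.34261334e-01  5.41941957e-01  1.44997007e+00  9.80737072e-06
  1.14967814e+00 -1.00475372e+00]
```

The view shows the fingertip now covering a bit of the head's far top edge at (310,215), so the tips are above the head. They sit roughly 20+ mm higher than the reported TCP, so I'll use touch for the height.

Call:
{"op": "play_rows", "data": {
  "moves": [
    [0, 0, 0, -2, 0],
    [0, 0, 0, -1, 0],
    [0, 0, 0, 0, 0]
  ]
}}

```text
clock: 6.4
position: [0.4858, 0.2931, 0.0693]
tool_rot: [0.116, 0.993, -0.0, -0.0]
force: [0.3, -0.1, -0.0]
finger_gap: 0.004
grasp_force: 0.0
```

Call:
{"op": "play_rows", "data": {
  "moves": [
    [0, 0, 0, -2, 0],
    [0, 0, 0, -1, 0],
    [0, 0, 0, 0, 0]
  ]
}}

```text
clock: 6.78
position: [0.4858, 0.2931, 0.0664]
tool_rot: [0.116, 0.993, -0.0, -0.0]
force: [-0.0, -0.2, -0.3]
finger_gap: 0.006
grasp_force: 0.0
```

Call:
{"op": "play_rows", "data": {
  "moves": [
    [0, 0, 0, -2, 0],
    [0, 0, 0, 0, 0]
  ]
}}

```text
clock: 7.02
position: [0.4857, 0.2931, 0.0643]
tool_rot: [0.116, 0.993, -0.0, -0.0]
force: [-0.2, 0.8, -1.0]
finger_gap: 0.009
grasp_force: 0.0
```

Call:
{"op": "play_rows", "data": {
  "moves": [
    [0, 0, 0, -2, 0],
    [0, 0, 0, 0, 0]
  ]
}}

```text
clock: 7.28
position: [0.4857, 0.2931, 0.0623]
tool_rot: [0.116, 0.993, -0.0, -0.0]
force: [0.5, -0.9, -0.1]
finger_gap: 0.002
grasp_force: 0.0
```

Call:
{"op": "play_rows", "data": {
  "moves": [
    [0, 0, 0, -2, 0],
    [0, 0, 0, 0, 0]
  ]
}}

```text
clock: 7.52
position: [0.4857, 0.2931, 0.0603]
tool_rot: [0.116, 0.993, -0.0, -0.0]
force: [-0.3, -0.2, -0.3]
finger_gap: -0.0
grasp_force: 0.0
```

Call:
{"op": "play_rows", "data": {
  "moves": [
    [0, 0, 0, -2, 0],
    [0, 0, 0, 0, 0]
  ]
}}

```text
clock: 7.78
position: [0.4857, 0.2931, 0.0583]
tool_rot: [0.116, 0.993, -0.0, -0.0]
force: [0.5, 0.0, 0.9]
finger_gap: 0.004
grasp_force: 0.0
```

```bash
python3 - <<'E'
from h import *
snap("side","s5.png");b=cv2.imread("pics/s5.png").astype(int)
for r in range(208,228):print(r,(b[r,292:326:2,2]-b[r,292:326:2,1]))
E
```

```text
208 [ 0  0  0  0  1  1  0 -1 -1 -1  1  0  3 47 43 12  6]
209 [ 1  0 -1  0  2  0  0  0  0  0  1  0  4 45 53 33 10]
210 [ 0  0 -1  4  6  1  1 -1  0  0  1  1  7 46 51 54 26]
211 [ 0  0  0 19 43  6  1 -1  0 -1  1  0 10 47 49 51 53]
212 [  1   1  -1  36 109  37   1   0   0  -1   0   0  15  47  49  49  51]
213 [  0  -1   0  46 154  97   8   0  -1   0   1   1  16  47  48  48  49]
214 [  2   0   4  59 166 140  19   0   0  -1   1   2  14  44  47  48  48]
215 [  2   2  30  96 164 151  26   0   0   0   2   1  25  36  48  49  48]
216 [  3   6  67 120 152 153  36  11   0   0   1  12  78  33  42  47  48]
217 [  3   5  61 107 138 159  51  49   8   0   8  27 128  57  26  41  49]
218 [  2   3  30  67 118 167  82 108  51  10  46  48 148  89  12  27  45]
219 [  3   8  35  28  93 172 128 153 124  57 113  93 162 112  12  12  35]
220 [  3  23  32  11  87 171 167 175 165 126 161 150 171 105  31   9  17]
221 [ 19  39  12  10  87 164 178 181 179 169 179 180 171  89  46  29  10]
222 [ 41  21  18  22  87 157 174 180 183 180 182 180 170  96  31  46  28]
223 [ 51  24  36  42  89 145 165 177 181 182 179 173 173 128  54  26  44]
224 [ 50  42  47  47  82 129 152 166 175 176 173 162 165 163 114  40  19]
225 [ 48  48  48  48  69 113 139 153 160 160 157 147 150 170 161  91  11]
226 [ 48  49  48  48  59  86 129 141 147 147 143 139 136 154 172 132  13]
227 [ 48  47  47  48  56  46 102 119 130 129 128 131 123 139 158 139  31]
```

Call:
{"op": "play_rows", "data": {
  "moves": [
    [0, 0, 0, -2, 0],
    [0, 0, 0, 0, 0]
  ]
}}

```text
clock: 8.07
position: [0.4859, 0.2931, 0.0566]
tool_rot: [0.116, 0.993, 0.0, 0.0]
force: [0.4, 0.3, 1.9]
finger_gap: 0.006
grasp_force: 1.0
```

Call:
{"op": "play_rows", "data": {
  "moves": [
    [0, 0, 0, -2, 0],
    [0, 0, 0, 0, 0]
  ]
}}

```text
clock: 8.32
position: [0.4859, 0.2932, 0.055]
tool_rot: [0.116, 0.993, 0.0, 0.0]
force: [-1.7, -0.4, 6.5]
finger_gap: 0.008
grasp_force: 3.4
```

Call:
{"op": "play_rows", "data": {
  "moves": [
    [0, 0, 0, -2, 0],
    [0, 0, 0, 0, 0]
  ]
}}

```text
clock: 8.57
position: [0.486, 0.2932, 0.0531]
tool_rot: [0.116, 0.993, 0.0, 0.0]
force: [-1.1, -0.6, 7.5]
finger_gap: 0.003
grasp_force: 3.7
```

Contact at reported z ≈ 0.0578, so the true tip is about 30 mm above the reported TCP. Pressing on to near the bottom.

Call:
{"op": "play_rows", "data": {
  "moves": [
    [0, 0, 0, -2, 0],
    [0, 0, 0, -1, 0],
    [0, 0, 0, 0, 0]
  ]
}}

```text
clock: 8.95
position: [0.486, 0.2932, 0.0495]
tool_rot: [0.116, 0.993, 0.0, 0.0]
force: [-0.8, 0.6, 4.4]
finger_gap: 0.007
grasp_force: 1.8
```

Call:
{"op": "play_rows", "data": {
  "moves": [
    [0, 0, 0, -1.5, 0],
    [0, 0, 0, -0.5, 0],
    [0, 0, 0, 0, 0]
  ]
}}

```text
clock: 9.32
position: [0.486, 0.2932, 0.0478]
tool_rot: [0.116, 0.993, 0.0, 0.0]
force: [-1.2, 0.5, 6.1]
finger_gap: 0.006
grasp_force: 3.6
```

Call:
{"op": "play_rows", "data": {
  "moves": [
    [0, 0, 0, -0.5, 0],
    [0, 0, 0, 0, 0],
    [0, 0, 0, 10, 0],
    [0, 0, 0, 30, 0],
    [0, 0, 0, 0, 0],
    [0, 0, 0, 0, 0],
    [0, 0, 0, 0, 0],
    [0, 0, 0, 0, 0]
  ]
}}

```text
clock: 10.32
position: [0.4855, 0.293, 0.0863]
tool_rot: [0.116, 0.993, -0.0, -0.001]
force: [-0.1, 0.0, 0.1]
finger_gap: 0.001
grasp_force: 0.0
```

```bash
cat >> h.py <<'E'
def head(f):
    b=snap("side",f)[:,:,::-1]
    h=cv2.cvtColor(np.ascontiguousarray(b),cv2.COLOR_BGR2HSV)
    m=cv2.inRange(h,(0,130,50),(10,255,255))|cv2.inRange(h,(170,130,50),(180,255,255))
    m[:200]=0;m[260:]=0;m[:,:285]=0;m[:,335:]=0;m[:212,318:]=0
    n,l,s,c=cv2.connectedComponentsWithStats(m);i=1+s[1:,4].argmax();print(f,c[i],s[i])
E
python3 - <<'E'
from h import *
head("s6.png")
E
```

```text
s6.png [308.08049536 222.6501548 ] [294 212  29  21 323]
```

Head dropped 2.7 px and stays down with nothing touching it, so it is latched. Next, beside wing a on its +y flank, then lower.

Call:
{"op": "play_rows", "data": {
  "moves": [
    [0, 22, 16, 0, 0],
    [0, 21.5, 15, 0, 0],
    [0, 0, 0, 0, 0],
    [0, 0, 0, -25, 0],
    [0, 0, 0, -20, 0],
    [0, 0, 0, -8, 0],
    [0, 0, 0, 0, 0],
    [0, 0, 0, 0, 0]
  ]
}}

```text
clock: 11.38
position: [0.5296, 0.3242, 0.0348]
tool_rot: [0.116, 0.993, 0.0, 0.001]
force: [0.1, 0.4, -0.2]
finger_gap: 0.003
grasp_force: 0.0
```

```bash
python3 - <<'E'
from h import *
head("s7.png")
a=snap("top","t7.png")[190:300,210:330,::-1];b=cv2.imread("pics/s7.png")[150:260,250:370]
f=lambda I:np.clip(cv2.resize(I,None,fx=3.3,fy=3.3,interpolation=cv2.INTER_CUBIC).astype(float)*2.5+15,0,255).astype(np.uint8)
cv2.imwrite("pics/z7.png",np.hstack([f(a),f(b)]))
E
```

```text
s7.png [308.0462963  222.66975309] [295 212  28  21 324]
```

View pics/z7.png

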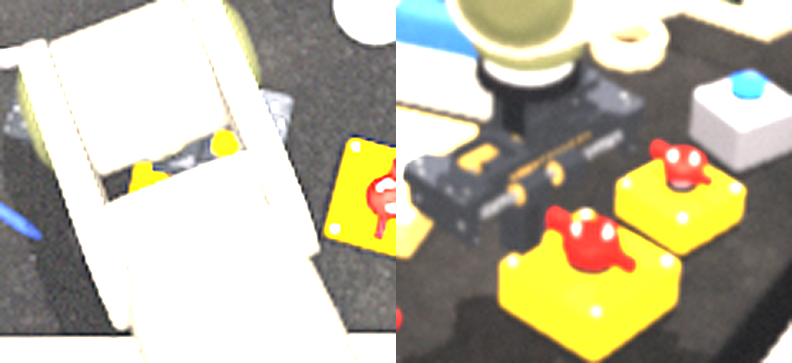

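The view shows the dark finger left of and behind wing a, free of the head. Pushing towards -n in small steps until contact.

Call:
{"op": "play_rows", "data": {
  "moves": [
    [0, -1.1, -4.9, 0, 0],
    [0, -1.1, -4.9, 0, 0],
    [0, 0, 0, 0, 0],
    [0, 0, 0, 0, 0]
  ]
}}

```text
clock: 11.98
position: [0.5272, 0.3143, 0.034]
tool_rot: [0.116, 0.993, 0.0, 0.0]
force: [-0.4, 0.3, -0.7]
finger_gap: 0.004
grasp_force: 0.0
```

Call:
{"op": "play_rows", "data": {
  "moves": [
    [0, -0.7, -2.9, 0, 0],
    [0, -0.7, -2.9, 0, 0],
    [0, 0, 0, 0, 0]
  ]
}}

```text
clock: 12.35
position: [0.5257, 0.3083, 0.034]
tool_rot: [0.116, 0.993, -0.0, -0.0]
force: [-0.6, 0.1, 1.0]
finger_gap: 0.004
grasp_force: 0.0
```

Call:
{"op": "play_rows", "data": {
  "moves": [
    [0, -0.7, -2.9, 0, 0],
    [0, -0.7, -2.9, 0, 0],
    [0, 0, 0, 0, 0]
  ]
}}

```text
clock: 12.72
position: [0.5245, 0.3026, 0.0341]
tool_rot: [0.116, 0.993, 0.0, 0.0]
force: [2.0, 0.0, -0.3]
finger_gap: 0.003
grasp_force: 0.7
```

```bash
python3 - <<'E'
from h import *
head("s8.png");print(sense()["wrist_torque"])
E
```

```text
s8.png [309.40625    223.49305556] [299 213  23  21 288]
[ 0.13209153 -0.40071322 -0.00761082]
```

Contact is made. Now following an arc about the button's axis.

Call:
{"op": "play_rows", "data": {
  "moves": [
    [0, 0.8, -3.9, 0, -0.1],
    [0, 0.4, -3.9, 0, -0.1],
    [0, 0, -4, 0, -0.1],
    [0, 0, 0, 0, 0]
  ]
}}

```text
clock: 13.28
position: [0.5255, 0.2909, 0.0341]
tool_rot: [0.262, 0.965, 0.0, -0.0]
force: [0.6, 1.4, 0.8]
finger_gap: 0.003
grasp_force: 0.8
```

Call:
{"op": "play_rows", "data": {
  "moves": [
    [0, -0.4, -4, 0, -0.1],
    [0, -0.8, -3.9, 0, -0.1],
    [0, 0, 0, 0, 0]
  ]
}}

```text
clock: 13.65
position: [0.5245, 0.2831, 0.0342]
tool_rot: [0.357, 0.934, 0.0, 0.0]
force: [1.3, 1.5, 3.0]
finger_gap: 0.006
grasp_force: 1.1
```

```bash
python3 - <<'E'
from h import *
head("s9.png");print(sense()["wrist_torque"])
E
```

```text
s9.png [308.9704918  220.83606557] [299 208  21  26 305]
[ 0.15347467 -0.34820642 -0.01746824]
```

Call:
{"op": "play_rows", "data": {
  "moves": [
    [0, -1.2, -3.8, 0, -0.1],
    [0, -1.6, -3.6, 0, -0.1],
    [0, 0, 0, 0, 0],
    [0, 0, 0, 0, 0]
  ]
}}

```text
clock: 14.2
position: [0.5216, 0.2758, 0.034]
tool_rot: [0.448, 0.894, 0.0, 0.0]
force: [1.8, 1.4, 1.3]
finger_gap: 0.006
grasp_force: 1.2
```

```bash
python3 - <<'E'
from h import *
head("s10.png")
b=cv2.imread("pics/s10.png")[180:260,260:360]
cv2.imwrite("pics/z10.png",np.clip(cv2.resize(b,None,fx=6,fy=6,interpolation=cv2.INTER_CUBIC).astype(float)*2+10,0,255).astype(np.uint8))
E
```

```text
s10.png [309.01655629 220.7615894 ] [300 208  20  26 302]
```

View pics/z10.png

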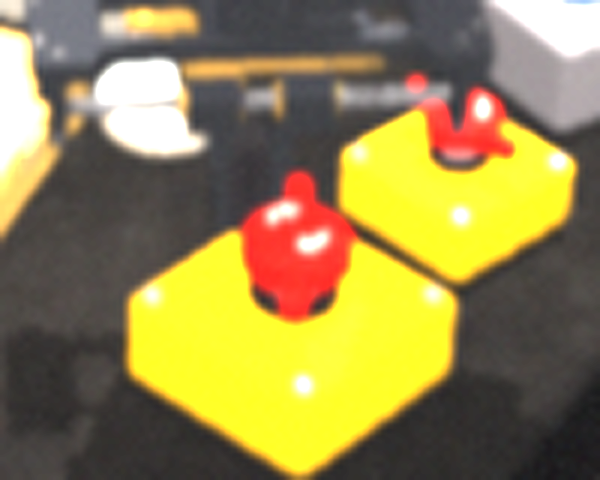

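The head is turned about 0.7 rad and has risen, with the collar visible below it. The small look-alike is only partly hidden by the gripper. Backing away the way I came, then up.

Call:
{"op": "play_rows", "data": {
  "moves": [
    [0, 8, 6, 0, 0],
    [0, 2, 10, 0, 0.17],
    [0, 1, 12, 0, 0.17],
    [0, -2, 12, 0, 0.17],
    [0, -1.5, 8, 0, 0.17],
    [0, 0, 0, 0, 0],
    [0, 0, 0, 30, 0],
    [0, 0, 0, 40, 0],
    [0, 0, 0, 30, 0],
    [0, 0, 0, 0, 0],
    [0, 0, 0, 0, 0]
  ]
}}

```text
clock: 15.62
position: [0.5285, 0.3232, 0.1325]
tool_rot: [0.126, 0.992, -0.001, -0.001]
force: [0.2, 0.2, -1.1]
finger_gap: 0.007
grasp_force: 0.0
```

```bash
python3 - <<'E'
from h import *
head("s11.png")
E
```

```text
s11.png [308.27710843 220.11445783] [295 210  28  20 332]
```

Head is back at its starting outline: up and unlatched. Now over to the reset button.

Call:
{"op": "play_rows", "data": {
  "moves": [
    [0, -5.2, -38.7, 0, 0],
    [0, -5.2, -38.7, 0, 0],
    [0, -5.2, -38.7, 0, 0],
    [0, -5.2, -38.7, 0, 0],
    [0, -5.2, -38.7, 0, 0],
    [0, -5.2, -38.7, 0, 0],
    [0, -5.2, -38.7, 0, 0],
    [0, -5.2, -38.7, 0, 0],
    [0, 0, 0, 0, 0],
    [0, 0, 0, -40, 0],
    [0, 0, 0, -40, 0],
    [0, 0, 0, -12, 0],
    [0, 0, 0, 0, 0],
    [0, 0, 0, 0, 0]
  ]
}}

```text
clock: 17.42
position: [0.4882, 0.0141, 0.043]
tool_rot: [0.125, 0.992, -0.0, 0.001]
force: [-0.8, -0.9, 0.3]
finger_gap: 0.005
grasp_force: 0.0
```

Call:
{"op": "play_rows", "data": {
  "moves": [
    [0, 0, 0, -2, 0],
    [0, 0, 0, -2, 0],
    [0, 0, 0, -1, 0],
    [0, 0, 0, 0, 0],
    [0, 0, 0, 0, 0]
  ]
}}

```text
clock: 18.05
position: [0.4874, 0.014, 0.0369]
tool_rot: [0.126, 0.992, 0.0, -0.0]
force: [0.5, -0.2, 0.4]
finger_gap: 0.005
grasp_force: 0.0
```

Call:
{"op": "play_rows", "data": {
  "moves": [
    [0, 0, 0, -1.5, 0],
    [0, 0, 0, -1.5, 0],
    [0, 0, 0, 0, 0],
    [0, 0, 0, 0, 0]
  ]
}}

```text
clock: 18.55
position: [0.4874, 0.014, 0.034]
tool_rot: [0.126, 0.992, -0.0, 0.0]
force: [-0.6, 0.1, 2.3]
finger_gap: 0.006
grasp_force: 0.7
```

Contact at about 0.034, as predicted. Pressing 5 mm until the stop is felt.

Call:
{"op": "play_rows", "data": {
  "moves": [
    [0, 0, 0, -2, 0],
    [0, 0, 0, -2, 0],
    [0, 0, 0, 0, 0],
    [0, 0, 0, 0, 0]
  ]
}}

```text
clock: 19.05
position: [0.4874, 0.014, 0.03]
tool_rot: [0.126, 0.992, 0.0, 0.0]
force: [-0.7, -0.4, 4.0]
finger_gap: 0.005
grasp_force: 1.9
```

Call:
{"op": "play_rows", "data": {
  "moves": [
    [0, 0, 0, -1.5, 0],
    [0, 0, 0, 0, 0],
    [0, 0, 0, 0, 0]
  ]
}}

```text
clock: 19.42
position: [0.4875, 0.014, 0.029]
tool_rot: [0.126, 0.992, -0.0, 0.0]
force: [-4.3, -0.0, 10.5]
finger_gap: 0.007
grasp_force: 5.5
```

Force jumped to 10.5 N at 5 mm, which is the stop. Letting go and checking.

Call:
{"op": "play_rows", "data": {
  "moves": [
    [0, 0, 0, -0.5, 0],
    [0, 0, 0, 0, 0],
    [0, 0, 0, 10, 0],
    [0, 0, 0, 30, 0],
    [0, 0, 0, 50, 0],
    [0, 0, 0, 50, 0],
    [0, 0, 0, 0, 0],
    [0, 0, 0, 0, 0],
    [0, 0, 0, 0, 0],
    [0, 0, 0, 0, 0]
  ]
}}

```text
clock: 20.68
position: [0.487, 0.014, 0.167]
tool_rot: [0.126, 0.992, 0.0, -0.001]
force: [0.0, 0.2, 0.3]
finger_gap: 0.005
grasp_force: 0.0
```

```bash
python3 - <<'E'
from h import *
head("s12.png")
a=cv2.imread("pics/s0.png");b=cv2.imread("pics/s12.png")
for im in(a,b):
    h=cv2.cvtColor(im,cv2.COLOR_BGR2HSV);m=cv2.inRange(h,(100,120,60),(125,255,255))[165:200,342:372]
    print("blue",cv2.connectedComponentsWithStats(m)[2][1:],)
d=(np.abs(a.astype(int)-b).sum(2)>90).astype(np.uint8);d[:, 420:]=0
print([tuple(s) for s in cv2.connectedComponentsWithStats(d)[2][1:] if s[4]>15])
cv2.imwrite("pics/z12.png",b)
E
```

```text
s12.png [308.26426426 219.96396396] [295 210  28  20 333]
blue [[ 9  6 12 10 89]]
blue [[ 9  6 12 10 89]]
[(np.int32(332), np.int32(18), np.int32(88), np.int32(119), np.int32(4171)), (np.int32(383), np.int32(20), np.int32(17), np.int32(2), np.int32(33)), (np.int32(407), np.int32(33), np.int32(13), np.int32(31), np.int32(313)), (np.int32(346), np.int32(172), np.int32(24), np.int32(17), np.int32(207)), (np.int32(417), np.int32(177), np.int32(3), np.int32(10), np.int32(20)), (np.int32(417), np.int32(191), np.int32(3), np.int32(18), np.int32(35)), (np.int32(344), np.int32(201), np.int32(11), np.int32(9), np.int32(52)), (np.int32(400), np.int32(380), np.int32(20), np.int32(40), np.int32(400))]
```

View pics/z12.png

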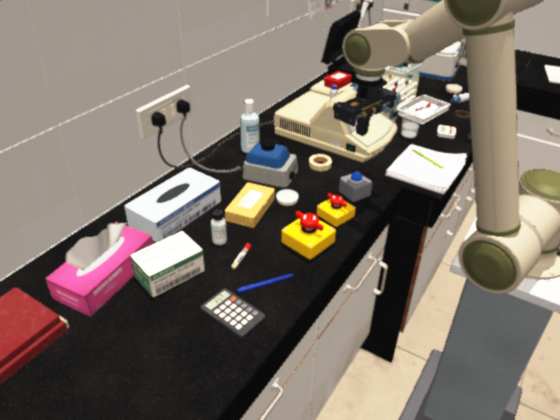

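The final view shows the red head up at (308,220), the blue button out at (356,175), and every loose item where it started. Handing in.

```bash
python3 -c "
from cell import *
print(job_done())"
```

```text
the job is handed in; nothing more can be done
None
```

The emergency stop was pressed, stayed latched by itself, and sprang back up after a clockwise twist with shut fingers against one wing; the blue reset button was then pressed to its stop and came back out. The job was handed in at about 21 s with nothing else on the bench moved.

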